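# Stamp a bar with the sprung punch

## Task

Push the carriage of the stamping stand in as far as it goes, so that the brass bar lies under the sprung punch. Then take the stubby wide-headed mallet and, keeping hold of it, strike the punch right down with a brisk blow of the mallet head (not a slow press, and not with the hand). Afterwards stand the mallet gently back upright on its round black rubber mat, wholly on the mat, leaving the carriage in and the other things on the bench undisturbed.

Things in the scene. Friction and masses are not known exactly. Their poses are not given: they have to be found in the camera images.
- stand: Fixed stamping stand. Origin on the bench, right under the punch's axis; x is the way the carriage is pushed in, z up. Base plate 220 x 100 x 25 mm, from x = -160 to +60 mm. An arch stands at x = -17 to +17 mm, 100 mm wide (y), its crossbar from 100 to 125 mm above the bench, with a guide boss to 135 mm.
- carriage (a joint): Sliding carriage of the stand: 0 = pulled out, 0.060 m = fully in against its stop. Moves along the stand's +x, holds where it is left, about 4 N of friction.
- carriage_plate (a point): Middle of the top edge of the outer (-x) face of the carriage's upright push plate (60 mm wide, 12 mm thick, from 45 to 90 mm above the bench). At stand x = -154 mm when pulled out, -94 mm when fully in. Axes as the stand's. The carriage slab (56 mm wide, top 45 mm above the bench) lies on the plate's +x side only and carries a brass bar.
- punch (a joint): Travel of the sprung punch: 0 = up, 0.030 m = right down at its stop. It springs back by itself; about 2 N to start it, 6 N at the bottom.
- punch_top (a point): Centre of the top of the punch's round head, 189 mm above the bench when up. The head is 40 mm wide, 16 mm thick; z up.
- mallet: Stubby mallet standing on one face: a barrel-shaped white nylon head with a steel band, 50 mm wide, 80 mm tall, with a flat-sided wooden handle (22 mm wide, 26 mm high) that leaves it level, along the mallet's -x, 40 mm above its underside, to 138 mm from the head's axis. 280 g. Origin at the centre of the head's lower face, z up along the head.
- mallet_grip (a point): Point on the axis of the mallet's handle to grip, 65 mm from the head's axis and 40 mm above the head's lower face; axes as the mallet's (the handle runs along x).
- mat: Round black rubber mat fixed to the bench, 140 mm across, 6 mm thick, origin at the centre of its underside; the mallet stands on it.
- ring_clamp: Bystander: wooden ring clamp lying flat, 117 x 30 x 22 mm, origin under it. Leave alone.
- loupe: Bystander: small green eye loupe standing on end, 38 mm wide, 42 mm tall, origin at the centre of its underside. Leave alone.
- bottle: Bystander: green glass bottle, 68 mm wide, 210 mm tall, origin at the centre of its underside. Leave alone.
- doming_block: Bystander: steel doming block, 65 x 65 x 60 mm, origin at the centre of its underside. Leave alone.
- chasing_hammer: Bystander: ordinary small hammer with a thin handle, 200 mm long, lying on its side along its x axis (not the mallet). Leave alone.
- ring_mandrel: Bystander: steel ring mandrel, a thin cone 170 mm tall on a 70 mm round foot, origin at the centre of its underside. Leave alone.
- graver_pot: Bystander: white ceramic pot of gravers, 68 mm wide, 85 mm tall (tools stick up to 165 mm), origin at the centre of its underside. Leave alone.
Things that resemble listed ones, but are neither listed nor needed, are in the scene too. Leave any blue or red look-alike of the mallet alone.

How it is judged (in metres and radians):
On the way, in this order (a step that is already met when the one before it is completed fails the run):
1. the carriage is pushed in to its stop (within 4 mm) (value of joint carriage above 0.056 m), for 0.2 s.
2. with the carriage in, the punch is struck down over 20 mm, moving faster than 0.03 m/s, by the face of the mallet held in the fingers (within 30 mm of the punch top), the hand off the stand (value of joint punch above 0.02 m and velocity of joint punch above 0.03 m/s and distance between mallet and punch_top below 0.03 m and contact force between the fingers and mallet above 1 N and contact force between each of the arm, the fingers and stand below 0.5 N and value of joint carriage above 0.056 m).
At the end, for the whole second after the job is handed in: The carriage is in (within 5 mm of its stop), the punch has sprung back up (within 3 mm), and the mallet stands upright (within 0.1 rad) and still on the same face of its head as at the start on the black rubber mat, the head's axis within 45 mm of the mat's centre (value of joint carriage above 0.055 m and value of joint punch below 0.003 m and horizontal distance between mallet and mat below 0.045 m and z of mallet in the frame of mat between 0.003 and 0.01 m and angle between mallet's own z axis and vertical below 0.1 rad and linear speed of mallet below 0.02 m/s); the robot touches nothing.
It fails at once if a bystander is moved more than 30 mm (distance of any of ring_clamp, loupe, bottle, doming_block, chasing_hammer, ring_mandrel, graver_pot from where it was at the start of the episode above 0.03 m).
It fails at once if a standing bystander is tipped over (angle between any of ring_clamp, loupe, bottle, doming_block, ring_mandrel, graver_pot's own z axis and vertical above 0.5 rad).
It fails at once if the mallet is dropped (falls faster than 0.5 m/s out of the fingers) (contact force between the fingers and mallet below 0.1 N and linear speed of mallet above 0.5 m/s).
It also fails if it takes over 58 s, if anything falls off the work surface, if the arm or the gripper's body presses on something with over 40 N, if the wrist force passes 120 N, or if a joint passes its speed limit or range.

## Robot

A 6-joint arm with a two-finger parallel gripper is mounted at the origin on the work surface. World frame = base frame: x ahead of the robot, y to its left, z up, the work surface at z = 0. Lengths are in m, angles in degrees, forces in N, time in s.
With the tool pointing down it reaches from about 0.425 to 0.95 m from the base axis. Payload 3.5 kg.
Tool frame: the origin (TCP) lies at the very end of the fingers, on their centre line; the grasp point (between the pads) lies 19 mm behind it; x points along the fingers, y is the direction in which the jaws open and shut, and the axes are right-handed (so a half turn about x gives the same grasp; the last joint's range is limited). The gripper opens to 85 mm and grips with 20 to 120 N. Pads are 22 mm wide; open, the fingers measure 114 mm over their backs; the gripper's body (76 mm by 85 mm) begins 54 mm behind the grasp point. The pads swing forward as they close: fully open they stand 13 mm farther back than shut.
Start: joints at [59.015, 16.404, 90.338, -0, 73.258, -8.594], TCP at [0.257, 0.624, 0.231] pointing down, gripper open.
Joint ranges: [-158.93, 158.93], [-51.34, 127.21], [12.03, 142.37], [-87.48, 267.48], [13.55, 161.25], [-162.69, 162.69]. Speed limits (degrees/s): [159.86, 159.86, 180, 180, 180, 180].

## Interface

Orientations are given as [roll, pitch, yaw] about the fixed x, y, z axes, in that order (R = Rz(yaw) Ry(pitch) Rx(roll)).
In Python, from station import manip gives the robot as it stands. The module is installed in compiled form; this text tells all that it offers.
- The arm moves only by the tool step_arm, never from a script. Its arguments are lists of equal length, an entry for each row: "xyz": the shift along the world's x, y, z in m, a list of three; "roll": the turn about the world's z in rad. A call has 1 to 12 rows; each row shifts and turns the pose as measured when the row begins; what a row does not reach is not made up. A row lasts 1/12 s, in which the tool goes at most 41.7 mm and 7.16 degrees, less where a joint would pass 70% of its speed; a pose out of reach is approached as far as the arm can. A call with a gripper value outside its range is refused whole. "fingers" is the closure, from 0 (fully open) to 1 (shut), set as the call begins (left out, the last holds). The fingers move at their own pace and stop on an object; the grip force is fixed at half the most. Time passes only in rows, so rows that do not move let the fingers close. It gives the time, the measured TCP pose, the force and the opening at its end, in the units of the state.
- manip.get_obs(): the state, without advancing time (a new reading comes with each control period).
- manip.snapshot(name): name is "side" or "top"; returns a dict with "pixels" (480x640x3 uint8, red, green, blue), "fx", "fy", "cx", "cy" (pixels), "dist_coeffs" ([k1, k2, p1, p2, k3] as OpenCV has them; the pictures are not rectified), "eye" and "orientation" of the camera in the world. Camera axes: x right, y up, looking along -z (the intrinsics and any distortion apply to the point x, -y, -z); pixel columns grow to the right and rows downward; lengths in m; the calibration is good to about 2 mm. A picture is of the moment at which its call begins. There is no depth.
- manip.job_done(): hands the job in, once; it reports no verdict.
Trained networks look in the newest picture that a camera, given by its name, has taken for a name from the list of things; names that differ only in an ending like _2 or _b are one class to them, and where a whole thing is asked for, a point or a joint stands for the part that bears it (a point fixed in the world has none). Each returns a list of dicts, best first, with "conf" (0 to 1); they miss things now and then, are a little off and sometimes report something else, mostly with a low value. They report only what shows in the picture. A call takes as long as a camera call. They do not tell look-alikes from the thing itself.
- manip.boxes_of(camera, query): "bbox" ([left, top, right, bottom] in pixels, round what is visible of it).
- manip.trace(camera, query): "region" (480x640 bool, what is visible of it) and "bbox" ([left, top, right, bottom] in pixels, round what is visible of it).
- manip.mark_of(camera, query): "uv" ([column, row] in pixels: a listed point, or the origin of a listed thing).
The state is a dict: "t": time; "qpos": joint angles; "qd": joint speeds; "joint_torque": joint torques, N m; "tcp_pos": TCP position; "eef_rot": TCP orientation; "contact_force": force on the tool from outside, world axes, zero at the start; "torque": the same for the moment, N m; "gripper_width": opening from 0.0 (shut) to 1.0 (fully open).
Only numpy, scipy, OpenCV 4.12 (cv2) and the standard library are available. Lean on these libraries where they do the work, as an engineer would, in place of code of your own. Each camera call takes 0.05 s, during which the arm holds its last target. There are 200 camera calls.

## Working session

There is one attempt and no reset: what is moved stays moved. The work goes in short steps, Python scripts to look and compute and a tool call to move; the robot and the scene stay as the last step left them, time stands still between calls to the robot, and variables do not carry over. Pictures are saved under pics/ and viewed, about 8 in all and at most 12, crops included, and the job is handed in when it is done.

Besides the shell and the picture viewer there is one more tool, called after "Call:" as name([rows], argument=value, ...), one row to a line, values as JSON. step_arm: Moves the arm, as the interface text tells. Its arguments: {"type":"object","properties":{"xyz":{"type":"array","items":{"type":"array","items":{"type":"number"}}},"roll":{"type":"array","items":{"type":"number"}},"fingers":{"type":"number"}},"required":["xyz","roll"]}

```bash
mkdir -p pics; cat > h.py <<'E'
import numpy as np, cv2
from scipy.spatial.transform import Rotation as R
from station import manip
def rot(o):
    o=np.array(o,float)
    if o.shape==(3,3): return o
    if o.size==4: return R.from_quat(o).as_matrix()
    return R.from_euler('xyz',o,degrees=True).as_matrix()
def ray(s,uv):
    K=np.array([[s['fx'],0,s['cx']],[0,s['fy'],s['cy']],[0,0,1]])
    p=cv2.undistortPoints(np.array([[uv]],float),K,np.array(s['dist_coeffs'],float))[0,0]
    return np.array(s['eye']),rot(s['orientation'])@np.array([p[0],-p[1],-1])
def atz(s,uv,z):
    e,d=ray(s,uv); return e+d*(z-e[2])/d[2]
def tri(s1,uv1,s2,uv2):
    a,d=ray(s1,uv1); b,f=ray(s2,uv2)
    t=np.linalg.lstsq(np.c_[d,-f],b-a,rcond=None)[0]
    p,q=a+t[0]*d,b+t[1]*f
    return (p+q)/2,np.linalg.norm(p-q)
def save(s,n): cv2.imwrite('pics/'+n,s['pixels'][:,:,::-1])
E
python3 - <<'E'
from h import *
np.set_printoptions(precision=4,suppress=True)
S={c:manip.snapshot(c) for c in('side','top')}
for c in S: save(S[c],c+'0.png'); print(c,S[c]['eye'],S[c]['orientation'])
for q in['stand','carriage_plate','punch_top','mallet','mallet_grip','mat','ring_clamp','loupe','bottle','doming_block','chasing_hammer','ring_mandrel','graver_pot']:
    m={c:manip.mark_of(c,q)[:3] for c in S}
    print(q,{c:[(np.round(k['uv']).tolist(),round(k['conf'],2)) for k in m[c]] for c in m})
    z={'carriage_plate':.09,'punch_top':.189,'mallet':.006,'mallet_grip':.046}.get(q,0)
    for c in S:
        for k in m[c][:2]: print('   ',c,atz(S[c],k['uv'],z))
    if m['side'] and m['top']: print('   tri',*tri(S['side'],m['side'][0]['uv'],S['top'],m['top'][0]['uv']))
print(manip.get_obs())
E
```

```text
side [-0.0088 -0.8594  0.9528] [ 51.2004   0.9408 -33.0149]
top [ 0.3571 -0.0418  1.3917] [  7.1571   1.509  -90.6221]
stand {'side': [([318.0, 233.0], 0.83)], 'top': [([271.0, 212.0], 0.89)]}
    side [ 0.6348  0.1628 -0.    ]
    top [0.6314 0.1515 0.    ]
   tri [0.6282 0.1504 0.0112] 0.0021120862483622995
carriage_plate {'side': [([271.0, 225.0], 0.9)], 'top': [([265.0, 254.0], 0.59), ([177.0, 254.0], 0.16)]}
    side [0.4904 0.1606 0.09  ]
    top [0.4846 0.1576 0.09  ]
    top [0.4894 0.4238 0.09  ]
   tri [0.486  0.156  0.0945] 0.004037876746936639
punch_top {'side': [([313.0, 178.0], 0.66), ([301.0, 290.0], 0.51)], 'top': [([261.0, 202.0], 0.53)]}
    side [0.6193 0.1579 0.189 ]
    side [ 0.3808 -0.1726  0.189 ]
    top [0.622  0.1544 0.189 ]
   tri [0.6199 0.155  0.1907] 0.003962218455210917
mallet {'side': [([398.0, 311.0], 0.84), ([290.0, 439.0], 0.76), ([414.0, 466.0], 0.74)], 'top': [([418.0, 275.0], 0.94), ([431.0, 330.0], 0.79), ([480.0, 280.0], 0.67)]}
    side [ 0.6243 -0.1951  0.006 ]
    side [ 0.2416 -0.3454  0.006 ]
    top [ 0.4204 -0.3122  0.006 ]
    top [ 0.
[... 2097 characters left out ...]
 [([436.0, 413.0], 0.58)], 'top': [([462.0, 244.0], 0.89), ([318.0, 260.0], 0.36)]}
    side [ 0.5138 -0.4559  0.    ]
    top [ 0.5188 -0.4579  0.    ]
    top [ 0.4738 -0.0001  0.    ]
   tri [ 0.5167 -0.4566 -0.0007] 0.005162100989970026
{'t': 1.4, 'qpos': array([59.0159, 16.4016, 90.3376, -0.0006, 73.2581, -8.5932]), 'qd': array([ 0.0869,  0.0856,  0.0189,  0.0425, -0.0602, -0.0219]), 'joint_torque': array([  0.0008, -40.5958, -29.2928,  -0.0001,   0.0006,   0.    ]), 'tcp_pos': array([0.2571, 0.6241, 0.2314]), 'eef_rot': array([68.3352, 89.9973, 45.9445]), 'contact_force': array([-0.1959,  0.2995, -0.5518]), 'torque': array([0.0053, 0.0181, 0.0067]), 'gripper_width': 0.9987459075320555}
```

View pics/top0.png

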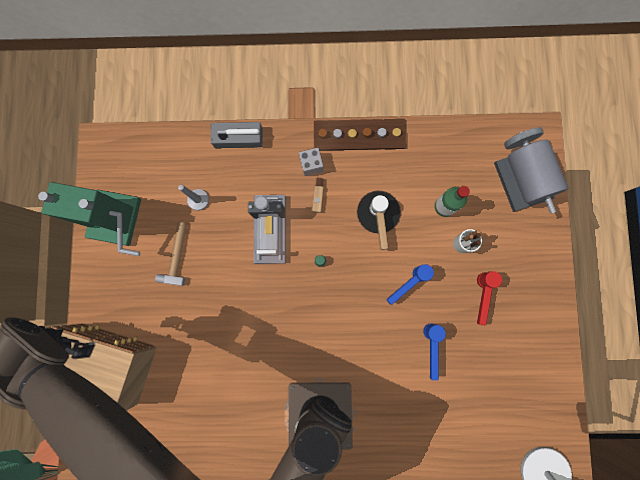

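View pics/side0.png

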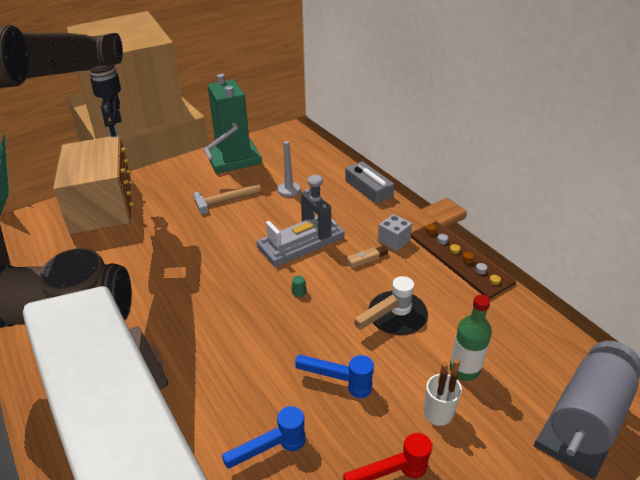

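Top view: the real white mallet stands on the black mat at (380,205) with its handle towards the robot. The stand is at (268,230). The blue and red mallets are look-alikes. Next I'll zoom in for yaw angles.

```bash
python3 - <<'E'
from h import *
im=cv2.imread('pics/top0.png')
a=cv2.resize(im[185:275,235:305],None,fx=5.5,fy=5.5,interpolation=cv2.INTER_CUBIC)
b=cv2.resize(im[180:270,350:410],None,fx=5.5,fy=5.5,interpolation=cv2.INTER_CUBIC)
cv2.imwrite('pics/crop.png',np.hstack([a,b]))
s=manip.snapshot('top'); 
for q in['mallet','mat','stand']:
    for k in manip.trace('top',q)[:6]: print(q,k['bbox'],round(k['conf'],2))
E
```

```text
mallet [368.3, 195.3, 390.2, 251.5] 0.91
mallet [474.1, 271.5, 498.5, 322.7] 0.88
mallet [385.4, 267.4, 436.0, 303.3] 0.77
mallet [256.5, 215.5, 278.4, 255.0] 0.62
mallet [427.4, 323.0, 444.8, 380.5] 0.58
mallet [298.0, 146.7, 322.5, 174.2] 0.26
mat [356.8, 191.6, 403.4, 231.9] 0.57
mat [371.2, 197.0, 391.2, 252.1] 0.44
stand [247.1, 194.5, 288.2, 263.9] 0.83
```

View pics/crop.png

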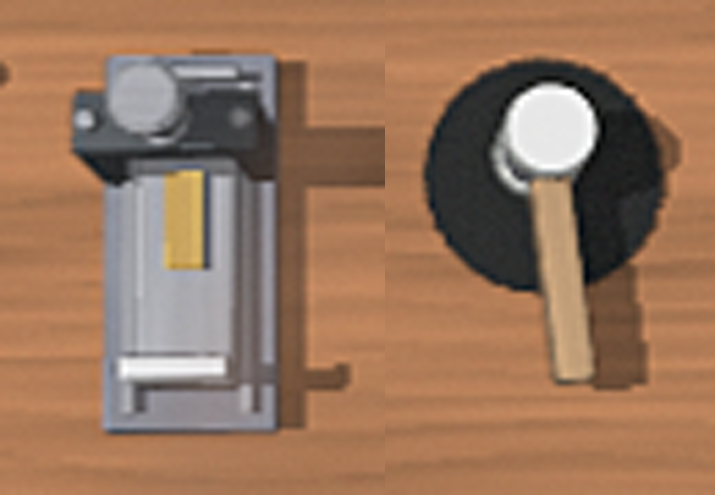

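```bash
python3 - <<'E'
from h import *
np.set_printoptions(precision=4,suppress=True)
s=manip.snapshot('top')
A=lambda u,v:(235+(u+.5)/5.5-.5,185+(v+.5)/5.5-.5)
B=lambda u,v:(350+(u-385+.5)/5.5-.5,180+(v+.5)/5.5-.5)
for n,p,z in[('LB',A(104,431),.025),('RB',A(277,431),.025),('LT',A(107,57),.025),('RT',A(277,57),.025),('punch',A(146,98),.189),('plateL',A(119,377),.09),('plateR',A(228,377),.09),
 ('head',B(552,128),.086),('hend',B(574,378),.059),('hstart',B(552,183),.059),('mat',B(546,175),.006),('matL',B(425,175),.006),('matR',B(666,175),.006)]:
    print(n,atz(s,p,z))
o=manip.get_obs();print(o['t'],R.from_euler('xyz',o['eef_rot'],degrees=True).as_matrix())
E
```

```text
LB [0.4647 0.2027 0.025 ]
RB [0.4634 0.1036 0.025 ]
LT [0.6832 0.2027 0.025 ]
RT [0.6815 0.1034 0.025 ]
punch [0.6223 0.1532 0.189 ]
plateL [0.489  0.1831 0.09  ]
plateR [0.4882 0.1235 0.09  ]
head [ 0.6376 -0.1919  0.086 ]
hend [ 0.5017 -0.2032  0.059 ]
hstart [ 0.6119 -0.1941  0.059 ]
mat [ 0.6269 -0.1968  0.006 ]
matL [ 0.628  -0.1263  0.006 ]
matR [ 0.6257 -0.2665  0.006 ]
1.65 [[-0.      0.3809  0.9246]
 [-0.      0.9246 -0.3809]
 [-1.     -0.     -0.    ]]
```

Call:
step_arm([
  [0.014, -0.039, 0],
  [0.014, -0.039, 0],
  [0.014, -0.039, 0],
  [0.014, -0.039, 0],
  [0.014, -0.039, 0],
  [0.014, -0.039, 0],
  [0.014, -0.039, 0],
  [0.014, -0.039, 0],
  [0.014, -0.039, 0],
  [0.014, -0.039, 0],
  [0.014, -0.039, 0],
  [0.014, -0.039, 0],
], roll=[0.033, 0.033, 0.033, 0.033, 0.033, 0.033, 0.033, 0.033, 0.033, 0.033, 0.033, 0.033], fingers=1)

```text
t: 2.65
tcp_pos: [0.4205, 0.1543, 0.231]
eef_rot: [31.1, 89.6, 33.4]
contact_force: [0.3, 0.1, 0.4]
gripper_width: 0.003
```

Call:
step_arm([
  [0.003, 0, -0.035],
  [0.003, 0, -0.035],
  [0.003, 0, -0.035],
  [0.003, 0, -0.035],
  [0.003, 0, -0.026],
  [0.012, 0, 0],
  [0.012, 0, 0],
  [0.012, 0, 0],
  [0.012, 0, 0],
  [0.01, 0, 0],
], roll=[0, 0, 0, 0, 0, 0, 0, 0, 0, 0])

```text
t: 3.48
tcp_pos: [0.4956, 0.1433, 0.0614]
eef_rot: [8.8, 89.6, 10.1]
contact_force: [-4.5, -0.4, 3.6]
gripper_width: -0.001
```

Call:
step_arm([
  [0.008, 0, 0],
  [0.008, 0, 0],
  [0.005, 0, 0],
  [0.004, 0, 0],
], roll=[0, 0, 0, 0])

```text
t: 3.82
tcp_pos: [0.5196, 0.1432, 0.0611]
eef_rot: [173.0, 89.8, 174.4]
contact_force: [-16.4, -1.4, 12.1]
gripper_width: 0.001
```

Call:
step_arm([
  [0.003, 0, 0],
  [0.002, 0, 0],
  [0, 0, 0],
  [0, 0, 0],
], roll=[0, 0, 0, 0])

```text
t: 4.15
tcp_pos: [0.519, 0.1431, 0.0612]
eef_rot: [-177.2, 88.7, -175.8]
contact_force: [-3.1, -0.2, 0.9]
gripper_width: 0.001
```

Call:
step_arm([
  [-0.02, 0, 0],
  [-0.02, 0, 0.01],
  [0, 0, 0.04],
  [0, -0.02, 0.035],
  [0.01, -0.04, 0.01],
  [0.01, -0.04, 0],
  [0.01, -0.04, 0],
  [0.01, -0.04, 0],
  [0.01, -0.04, 0],
  [0.01, -0.04, 0],
  [0.01, -0.04, 0],
  [0.01, -0.03, 0],
], roll=[0, 0, 0, 0, 0.01, 0.01, 0.01, 0.01, 0, 0, 0, 0], fingers=0)

```text
t: 5.15
tcp_pos: [0.5697, -0.1901, 0.1682]
eef_rot: [-27.3, 87.9, -22.8]
contact_force: [1.2, 1.0, 0.2]
gripper_width: 0.999
```

```bash
python3 - <<'E'
from h import *
np.set_printoptions(precision=4,suppress=True)
s=manip.snapshot('top'); save(s,'t1.png'); w=manip.snapshot('side')
for q in('carriage_plate','mallet_grip'):
  for c,S in(('top',s),('side',w)):
    for k in manip.mark_of(c,q)[:5]: print(q,c,k['uv'],k['conf'],atz(S,k['uv'],.09 if q[0]=='c' else .046))
o=manip.get_obs();print(o['t'],o['tcp_pos'],R.from_euler('xyz',o['eef_rot'],degrees=True).as_matrix())
a=cv2.resize(s['pixels'][180:280,235:415,::-1],None,fx=4,fy=4,interpolation=cv2.INTER_CUBIC);cv2.imwrite('pics/c1.png',a)
E
```

```text
carriage_plate top [265.9, 240.3] 0.83 [0.5275 0.1542 0.09  ]
carriage_plate side [281.1, 220.5] 0.76 [0.5227 0.1637 0.09  ]
mallet_grip top [432.7, 352.2] 0.92 [ 0.1895 -0.3404  0.046 ]
mallet_grip top [404.6, 289.0] 0.78 [ 0.3777 -0.2638  0.046 ]
mallet_grip top [485.0, 300.7] 0.55 [ 0.3401 -0.5035  0.046 ]
mallet_grip side [382.0, 314.7] 0.7 [ 0.5612 -0.2132  0.046 ]
mallet_grip side [261.2, 444.2] 0.65 [ 0.1809 -0.348   0.046 ]
mallet_grip side [331.5, 369.7] 0.6 [ 0.3826 -0.2769  0.046 ]
mallet_grip side [385.2, 465.9] 0.55 [ 0.3415 -0.5071  0.046 ]
mallet_grip side [395.3, 312.6] 0.35 [ 0.5898 -0.225   0.046 ]
5.45 [ 0.5683 -0.1856  0.1672] [[ 0.0292 -0.0805  0.9963]
 [-0.0109  0.9967  0.0808]
 [-0.9995 -0.0132  0.0282]]
```

View pics/c1.png

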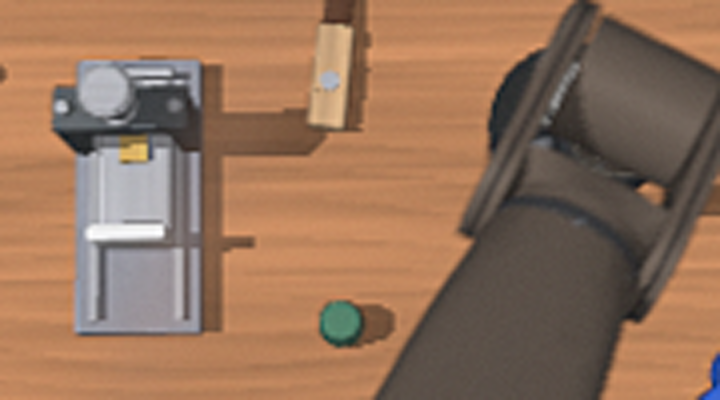

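Call:
step_arm([
  [0.002, -0.006, -0.03],
  [0.002, -0.005, -0.03],
  [0, 0, -0.03],
  [0, 0, 0],
], roll=[0, 0, 0, 0])

```text
t: 5.78
tcp_pos: [0.5749, -0.1913, 0.0789]
eef_rot: [-26.3, 87.5, -21.2]
contact_force: [-2.0, 0.8, -1.1]
gripper_width: 0.999
```

Call:
step_arm([
  [0, -0.006, -0.02],
  [0, 0, -0.02],
  [-0.001, 0, -0.012],
  [0, 0, 0],
], roll=[0, 0, 0, 0])

```text
t: 6.12
tcp_pos: [0.5757, -0.1924, 0.0292]
eef_rot: [-26.4, 87.3, -20.8]
contact_force: [-0.9, -0.5, -1.1]
gripper_width: 1.0
```

```bash
python3 - <<'E'
from h import *
w=manip.snapshot('side')
cv2.imwrite('pics/s2.png',cv2.resize(w['pixels'][230:350,320:470,::-1],None,fx=4,fy=4,interpolation=cv2.INTER_CUBIC))
E
```

```text
(no output)
```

View pics/s2.png

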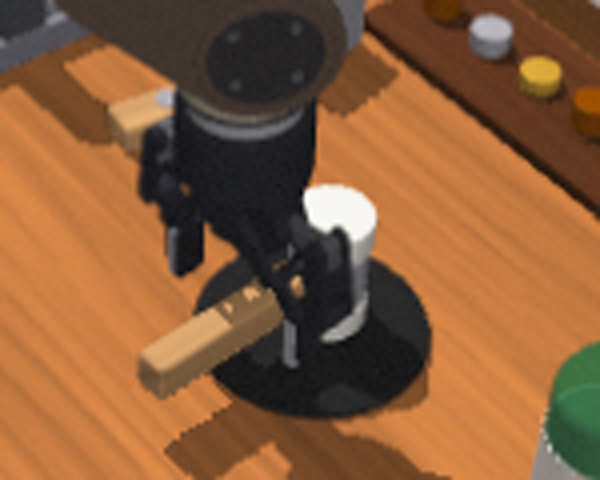

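The fingers straddle the handle, clear of the head and mat. I'll centre on it and close.

Call:
step_arm([
  [0, -0.005, -0.002],
  [0, 0, 0],
], roll=[0, 0])

```text
t: 6.33
tcp_pos: [0.5784, -0.1978, 0.0316]
eef_rot: [-27.3, 86.9, -21.6]
contact_force: [-0.2, -0.1, 0.4]
gripper_width: 1.0
```

Call:
step_arm([
  [0, 0, 0],
  [0, 0, 0],
  [0, 0, 0],
  [0, 0, 0],
  [0, 0, 0],
  [0, 0, 0],
  [0, 0, 0],
  [0, 0, 0],
], roll=[0, 0, 0, 0, 0, 0, 0, 0], fingers=1)

```text
t: 7.0
tcp_pos: [0.5816, -0.1993, 0.0376]
eef_rot: [-27.3, 86.4, -21.7]
contact_force: [-0.2, -0.2, 0.0]
gripper_width: 0.244
```

Call:
step_arm([
  [0, 0, 0],
  [0, 0, -0.001],
  [0, 0, -0.001],
  [-0.002, 0, -0.008],
  [-0.002, 0, -0.006],
], roll=[0, 0, 0, 0, 0], fingers=0.4)

```text
t: 7.42
tcp_pos: [0.5786, -0.2003, 0.0216]
eef_rot: [-28.3, 86.2, -22.7]
contact_force: [0.1, -0.6, -0.3]
gripper_width: 0.597
```

Call:
step_arm([
  [0, 0, -0.001],
  [0, 0, -0.001],
  [0, 0, -0.001],
  [0, 0, -0.001],
  [0, 0, 0],
], roll=[0, 0, 0, 0, 0], fingers=1)

```text
t: 7.83
tcp_pos: [0.5768, -0.1995, 0.0167]
eef_rot: [-27.3, 86.5, -21.6]
contact_force: [0.8, 0.9, -1.7]
gripper_width: 0.244
```

Call:
step_arm([
  [0, 0, 0],
  [0, 0, 0],
  [0, 0, 0],
  [0, 0, 0.007],
], roll=[0, 0, 0, 0], fingers=0.4)

```text
t: 8.17
tcp_pos: [0.576, -0.1991, 0.0223]
eef_rot: [-27.3, 86.7, -21.6]
contact_force: [-0.4, 0.1, -0.1]
gripper_width: 0.596
```

Call:
step_arm([
  [0, 0, 0],
  [0, 0, 0],
  [0, 0, 0],
  [0, 0, 0],
  [0, 0, 0],
], roll=[0, 0, 0, 0, 0], fingers=1)

```text
t: 8.58
tcp_pos: [0.5772, -0.1995, 0.0246]
eef_rot: [-27.2, 86.5, -21.5]
contact_force: [0.7, -0.5, 0.7]
gripper_width: 0.247
```

Call:
step_arm([
  [0, 0, 0.015],
  [0, 0, 0.03],
  [0, 0, 0.035],
  [0, 0, 0.035],
  [0, 0, 0.035],
  [0, 0, 0.035],
  [0, 0, 0.035],
  [0, 0, 0.02],
], roll=[0, 0, 0, 0, 0, 0, 0, 0])

```text
t: 9.25
tcp_pos: [0.5601, -0.192, 0.2518]
eef_rot: [-19.7, 89.2, -14.0]
contact_force: [1.4, 0.3, -3.1]
gripper_width: 0.248
```

Call:
step_arm([
  [0, 0.02, 0],
  [0, 0.035, 0],
  [0, 0.038, 0],
  [0, 0.038, 0],
  [0, 0.038, 0],
  [0, 0.038, 0],
  [0, 0.038, 0],
  [0, 0.038, 0],
  [0, 0.035, 0],
  [0, 0.018, 0],
  [0, 0, 0],
], roll=[0, 0, 0, 0, 0, 0, 0, 0, 0, 0, 0])

```text
t: 10.17
tcp_pos: [0.5497, 0.1543, 0.244]
eef_rot: [-126.6, 89.3, -121.4]
contact_force: [0.0, 0.2, -3.5]
gripper_width: 0.252
```

```bash
python3 - <<'E'
from h import *
np.set_printoptions(precision=4,suppress=True)
w=manip.snapshot('side');s=manip.snapshot('top')
o=manip.get_obs();print(o['t'],o['tcp_pos'],R.from_euler('xyz',o['eef_rot'],degrees=True).as_matrix())
f=lambda p,k:cv2.resize(p,None,fx=k,fy=k,interpolation=cv2.INTER_CUBIC)
a=f(w['pixels'][110:260,240:390,::-1],3);b=f(s['pixels'][150:300,190:300,::-1],3)
cv2.imwrite('pics/s3.png',np.hstack([a,b]))
for c,S in(('top',s),('side',w)):
    for k in manip.mark_of(c,'mallet')[:5]: print(c,k['uv'],k['conf'],atz(S,k['uv'],.23))
E
```

```text
10.2667 [0.55   0.1515 0.2438] [[-0.0068 -0.09    0.9959]
 [-0.0126  0.9959  0.0899]
 [-0.9999 -0.0119 -0.0079]]
top [422.3, 276.1] 0.96 [ 0.4082 -0.281   0.23  ]
top [482.8, 280.7] 0.92 [ 0.3943 -0.4377  0.23  ]
top [434.2, 333.4] 0.84 [ 0.2598 -0.3055  0.23  ]
top [179.4, 251.2] 0.74 [0.4829 0.3664 0.23  ]
side [412.1, 466.4] 0.95 [ 0.301  -0.6008  0.23  ]
side [360.5, 387.3] 0.84 [ 0.3215 -0.4493  0.23  ]
side [289.9, 440.0] 0.83 [ 0.1809 -0.4685  0.23  ]
side [306.5, 168.1] 0.81 [0.5962 0.1493 0.23  ]
```

View pics/s3.png

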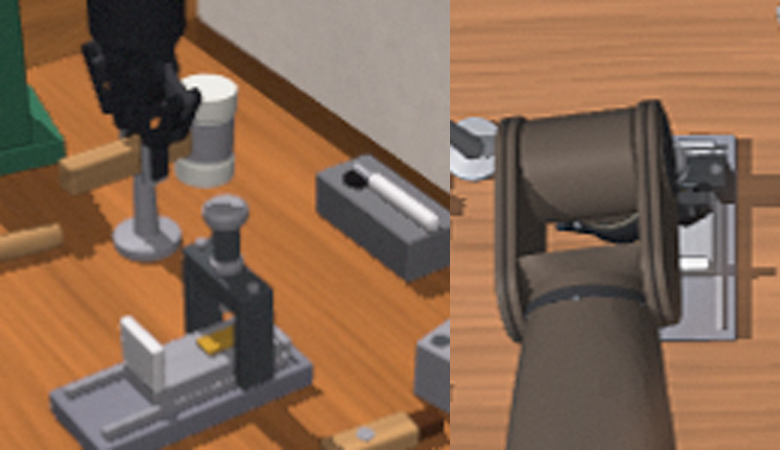

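The mallet is held over the punch, with the head short of its axis by about 15 mm in x. I'll centre it first.

Call:
step_arm([
  [0.008, -0.004, 0],
  [0.007, -0.002, 0],
  [0, 0, 0],
], roll=[0, 0, 0])

```text
t: 10.62
tcp_pos: [0.5677, 0.1395, 0.2447]
eef_rot: [-112.7, 89.2, -108.0]
contact_force: [-0.1, -0.6, -3.6]
gripper_width: 0.25
```

Call:
step_arm([
  [0, 0.004, -0.016],
  [0, 0, -0.018],
  [0, 0, -0.018],
  [0, 0, -0.016],
  [0, 0, -0.006],
], roll=[0, 0, 0, 0, 0])

```text
t: 11.03
tcp_pos: [0.5745, 0.1394, 0.1771]
eef_rot: [-54.0, 89.3, -49.8]
contact_force: [-12.6, 1.5, 19.9]
gripper_width: 0.249
```

Call:
step_arm([
  [0, 0, 0.02],
  [0, 0, 0.03],
  [0, 0, 0.025],
  [0, 0, 0],
], roll=[0, 0, 0, 0])

```text
t: 11.37
tcp_pos: [0.5755, 0.1364, 0.2542]
eef_rot: [-57.2, 89.3, -53.2]
contact_force: [0.8, -0.4, -1.6]
gripper_width: 0.247
```

```bash
python3 - <<'E'
from h import *
np.set_printoptions(precision=4,suppress=True)
w=manip.snapshot('side')
o=manip.get_obs();print(o['t'],o['tcp_pos'],R.from_euler('xyz',o['eef_rot'],degrees=True).as_matrix())
cv2.imwrite('pics/s4.png',cv2.resize(w['pixels'][110:260,240:390,::-1],None,fx=4,fy=4,interpolation=cv2.INTER_CUBIC))
E
```

```text
11.4167 [0.5746 0.1363 0.2516] [[ 0.004  -0.0683  0.9977]
 [-0.0099  0.9976  0.0684]
 [-0.9999 -0.0102  0.0033]]
```

View pics/s4.png

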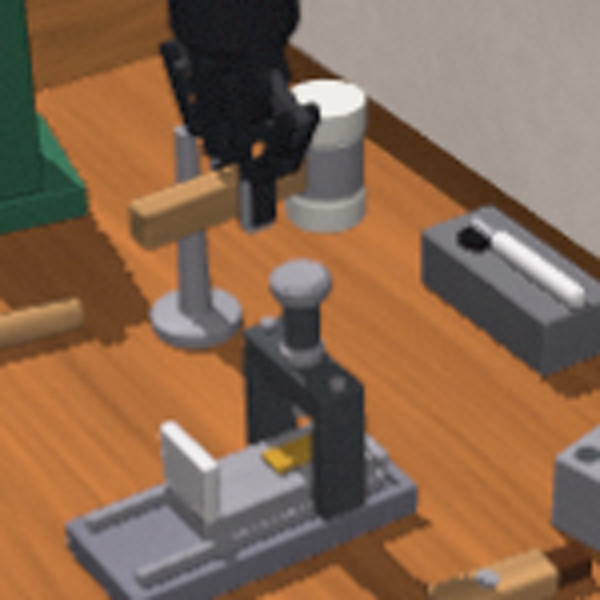

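```bash
python3 - <<'E'
from h import *
np.set_printoptions(precision=4,suppress=True)
w=manip.snapshot('side')
for z in(.225,.235):print(atz(w,(240+326/4,110+209/4),z))
print(atz(w,(240+301/4,110+281/4),.189))
E
```

```text
[0.6466 0.1586 0.225 ]
[0.6376 0.1447 0.235 ]
[0.6178 0.1444 0.189 ]
```

Punch up and carriage in. At the strike the head was perhaps 15 mm off the punch's axis, which is inside 30 mm. I'll strike once more, better centred, to be safe.

Call:
step_arm([
  [-0.008, 0.004, 0],
  [-0.006, 0.003, 0],
  [0, 0, -0.01],
  [0, 0, -0.018],
  [0, 0, -0.02],
  [0, 0, -0.02],
  [0, 0, -0.01],
], roll=[0, 0, 0, 0, 0, 0, 0])

```text
t: 12.05
tcp_pos: [0.553, 0.1434, 0.1625]
eef_rot: [-136.9, 89.0, -133.0]
contact_force: [-11.7, -2.9, 12.5]
gripper_width: 0.251
```

Call:
step_arm([
  [0, 0, 0.025],
  [0, 0, 0.035],
  [0, 0, 0.03],
  [0, 0, 0],
], roll=[0, 0, 0, 0])

```text
t: 12.38
tcp_pos: [0.5444, 0.1434, 0.2413]
eef_rot: [-160.9, 87.8, -156.9]
contact_force: [1.4, -0.0, -1.0]
gripper_width: 0.247
```

```bash
python3 - <<'E'
from h import *
np.set_printoptions(precision=4,suppress=True)
w=manip.snapshot('side')
o=manip.get_obs();print(o['t'],o['tcp_pos'],R.from_euler('xyz',o['eef_rot'],degrees=True).as_matrix())
cv2.imwrite('pics/s5.png',cv2.resize(w['pixels'][110:260,240:390,::-1],None,fx=4,fy=4,interpolation=cv2.INTER_CUBIC))
E
```

```text
12.4333 [0.5428 0.1432 0.2377] [[-0.0404 -0.0703  0.9967]
 [-0.0154  0.9974  0.0698]
 [-0.9991 -0.0125 -0.0414]]
```

View pics/s5.png

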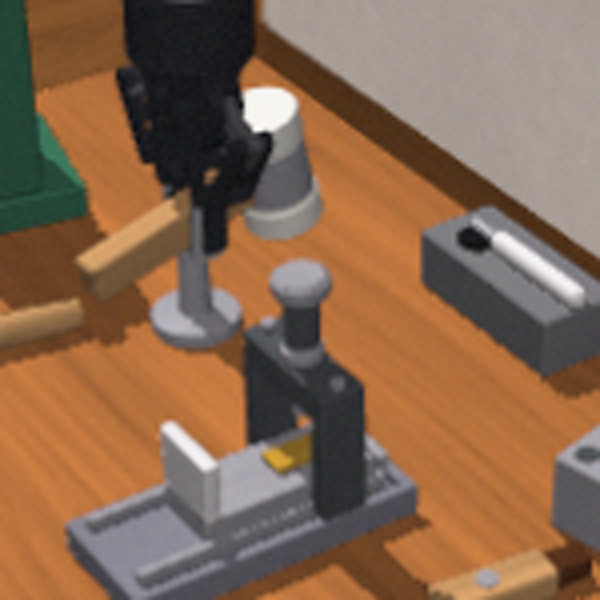

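The second blow pitched the mallet nose-up in the grip by roughly 15°. It has to be levelled before placing. I'll measure the pitch by fitting a silhouette, then press the handle's butt on the punch top to turn it back.

```bash
cat > fit.py <<'E'
from h import *
from scipy.optimize import minimize
np.set_printoptions(precision=4,suppress=True)
def pts():
    a=np.linspace(0,2*np.pi,40); c=np.c_[.025*np.cos(a),.025*np.sin(a)]
    head=np.vstack([np.c_[c,0*a],np.c_[c,0*a+.08]])
    hd=np.array([[x,y,z] for x in(-.138,-.02) for y in(-.011,.011) for z in(.027,.053)])
    return head,hd
def proj(s,P):
    K=np.array([[s['fx'],0,s['cx']],[0,s['fy'],s['cy']],[0,0,1]])
    C=(P-np.array(s['eye']))@rot(s['orientation'])
    return cv2.projectPoints(C*[1,-1,-1],np.zeros(3),np.zeros(3),K,np.array(s['dist_coeffs'],float))[0][:,0]
def render(s,grip,yaw,pitch):
    M=R.from_euler('xyz',[0,pitch,yaw],degrees=True).as_matrix(); im=np.zeros((480*4,640*4),np.uint8)
    for P in pts():
        W=(P-[-.065,0,.04])@M.T+grip
        cv2.fillConvexPoly(im,cv2.convexHull(np.round((proj(s,W)+.5)*4).astype(np.int32)),255)
    return cv2.resize(im,(640,480),interpolation=cv2.INTER_AREA)/255.
def run():
    s=manip.snapshot('side'); o=manip.get_obs(); T=R.from_euler('xyz',o['eef_rot'],degrees=True).as_matrix()
    g0=np.array(o['tcp_pos'])-.02*T[:,0]; yaw=np.degrees(np.arctan2(-T[0,1],T[1,1]))
    u=proj(s,g0[None])[0]
    px=s['pixels']; hsv=cv2.cvtColor(px,cv2.COLOR_RGB2HSV)
    ms=[k for k in manip.trace('side','mallet') if k['conf']>.2 and np.hypot(*(np.array([(k['bbox'][0]+k['bbox'][2])/2,(k['bbox'][1]+k['bbox'][3])/2])-u))<45]
    print('t',o['t'],'tcp',o['tcp_pos'],'toolx',T[:,0],'yaw',yaw,'cand',[(k['bbox'],k['conf']) for k in ms])
    m=ms[0]['region']
    dark=(px.max(2)<70)   # gripper hides: ignore dark pixels
    w=(~dark).astype(float)
    def cost(p):
        r=render(s,g0+np.array([p[0],p[1],p[2]])/1000,yaw,p[3])
        return (w*np.abs(r-m)).sum()+.1*(p[:3]**2).sum()
    best=min((minimize(cost,[0,0,0,a],method='Nelder-Mead',options=dict(initial_simplex=np.array([[0,0,0,a],[5,0,0,a],[0,5,0,a],[0,0,5,a],[0,0,0,a+6]]),maxiter=250)) for a in(-20,-5,5)),key=lambda r:r.fun)
    M=R.from_euler('xyz',[0,best.x[3],yaw],degrees=True).as_matrix()
    print('cost',best.fun,'area',m.sum(),'d_mm+pitch',best.x,'base',g0+best.x[:3]/1000+M@[.065,0,-.04])
if __name__=='__main__': run()
E
python3 fit.py
```

```text
t 12.4833 tcp [0.5415 0.1431 0.2351] toolx [-0.0451 -0.0157 -0.9989] yaw 4.029574804545115 cand [([258.0, 136.9, 319.4, 186.2], 0.97)]
cost 97.33717765408305 area 1076 d_mm+pitch [ -5.0708   5.3823   1.8637 -12.7147] base [0.6094 0.1538 0.2323]
```

Call:
step_arm([
  [0.015, 0.002, 0.015],
  [0.03, 0.002, 0.005],
  [0.03, 0.002, 0],
  [0.03, 0.002, 0],
  [0.025, 0.002, 0],
  [0.006, 0, 0],
  [0, 0, 0],
], roll=[0, 0, 0, 0, 0, 0, 0])

```text
t: 13.12
tcp_pos: [0.6707, 0.1528, 0.2262]
eef_rot: [-171.5, 84.9, -167.4]
contact_force: [0.2, 0.1, -3.0]
gripper_width: 0.253
```

```bash
python3 fit.py
```

```text
t 13.1667 tcp [0.6696 0.1528 0.2253] toolx [-0.0895 -0.0196 -0.9958] yaw 4.109981222571184 cand [([299.8, 125.6, 359.4, 168.9], 0.6)]
cost 101.65388585574897 area 784 d_mm+pitch [-3.9536  7.6012  0.2665 -9.9424] base [0.7382 0.1658 0.2173]
```

Call:
step_arm([
  [0.002, 0, -0.02],
  [0.002, 0, -0.02],
  [0, 0, -0.015],
  [0, 0, -0.006],
], roll=[0, 0, 0, 0])

```text
t: 13.55
tcp_pos: [0.6703, 0.1534, 0.1665]
eef_rot: [-171.4, 85.0, -167.2]
contact_force: [0.7, -0.2, 0.6]
gripper_width: 0.249
```

Call:
step_arm([
  [0, 0, -0.006],
  [0, 0, -0.005],
  [0, 0, -0.004],
], roll=[0, 0, 0])

```text
t: 13.8
tcp_pos: [0.6709, 0.1536, 0.1566]
eef_rot: [-170.5, 85.4, -166.3]
contact_force: [0.4, 0.0, 7.4]
gripper_width: 0.245
```

```bash
python3 fit.py
```

```text
t 13.85 tcp [0.671  0.1536 0.1562] toolx [-0.0784 -0.0192 -0.9967] yaw 4.2077753894850405 cand [([302.2, 150.5, 356.9, 192.7], 0.9)]
cost 126.11800027742018 area 698 d_mm+pitch [-5.5253  7.5574 -1.1406 -8.4442] base [0.737  0.1667 0.145 ]
```

Call:
step_arm([
  [0, 0, -0.006],
  [0, 0, -0.006],
  [0, 0, -0.006],
  [0, 0, -0.004],
], roll=[0, 0, 0, 0])

```text
t: 14.23
tcp_pos: [0.674, 0.1537, 0.1459]
eef_rot: [-168.6, 85.9, -164.3]
contact_force: [-3.9, -0.2, 9.4]
gripper_width: 0.247
```

```bash
python3 fit.py
```

```text
t 14.2833 tcp [0.6739 0.1537 0.1459] toolx [-0.0694 -0.0194 -0.9974] yaw 4.243754866774669 cand [([302.1, 156.5, 360.0, 190.4], 0.81)]
cost 104.74383877594104 area 751 d_mm+pitch [-2.6729  7.7468 -1.5358  3.1099] base [0.7352 0.1665 0.1208]
```

Levelled: the pitch relative to the tool is now about -1°. Next I'll lift and carry it back over the mat.

Call:
step_arm([
  [0, 0, 0.02],
  [0, 0, 0.03],
  [0, 0, 0.03],
  [-0.008, -0.025, 0.005],
  [-0.011, -0.037, 0],
  [-0.011, -0.037, 0],
  [-0.011, -0.037, 0],
  [-0.011, -0.037, 0],
  [-0.011, -0.037, 0],
  [-0.011, -0.037, 0],
  [-0.011, -0.037, 0],
  [-0.01, -0.035, 0],
], roll=[0, 0, 0, 0, 0, 0, 0, 0, 0, 0, 0, 0])

```text
t: 15.33
tcp_pos: [0.5661, -0.1659, 0.2226]
eef_rot: [-175.0, 85.3, -169.8]
contact_force: [1.4, -0.7, -4.0]
gripper_width: 0.252
```

Call:
step_arm([
  [-0.005, -0.015, 0],
  [0, 0, 0],
], roll=[0, 0])

```text
t: 15.5
tcp_pos: [0.5569, -0.1876, 0.22]
eef_rot: [-174.4, 85.0, -169.7]
contact_force: [-0.4, 0.9, -3.4]
gripper_width: 0.246
```

```bash
python3 fit.py
```

```text
t 15.55 tcp [ 0.5571 -0.1864  0.2196] toolx [-0.0862 -0.0146 -0.9962] yaw 4.784379977055463 cand [([343.3, 210.4, 411.5, 259.9], 0.96)]
cost 241.37527307337652 area 902 d_mm+pitch [-1.4054  8.4837 -2.232   3.0377] base [ 0.6199 -0.1723  0.1939]
```

Call:
step_arm([
  [0.004, -0.006, -0.02],
  [0.003, -0.006, -0.03],
  [0, 0, -0.03],
  [0, 0, -0.03],
  [0, 0, -0.025],
  [0, 0, -0.01],
  [0, 0, 0],
], roll=[0, 0, 0, 0, 0, 0, 0])

```text
t: 16.18
tcp_pos: [0.5685, -0.186, 0.0709]
eef_rot: [-176.1, 85.5, -170.6]
contact_force: [-0.6, 0.6, -3.7]
gripper_width: 0.25
```

```bash
python3 fit.py
```

```text
t 16.2333 tcp [ 0.5687 -0.186   0.0718] toolx [-0.0776 -0.0131 -0.9969] yaw 5.542418159120606 cand [([347.4, 262.2, 409.7, 308.4], 0.94)]
cost 261.7834652769776 area 658 d_mm+pitch [-4.1692  7.9226 -0.74    1.9087] base [ 0.6294 -0.1716  0.0488]
```

Call:
step_arm([
  [0, -0.009, -0.012],
  [0, -0.007, -0.012],
  [0, 0, -0.008],
  [0, 0, -0.004],
], roll=[0, 0, 0, 0])

```text
t: 16.62
tcp_pos: [0.5758, -0.2066, 0.0431]
eef_rot: [-164.8, 86.3, -159.2]
contact_force: [-0.8, 0.2, -3.4]
gripper_width: 0.252
```

Call:
step_arm([
  [0, 0, -0.004],
  [0, 0, -0.004],
  [0, 0, -0.003],
  [0, 0, -0.002],
  [0, 0, 0],
], roll=[0, 0, 0, 0, 0])

```text
t: 17.03
tcp_pos: [0.5757, -0.2076, 0.0284]
eef_rot: [-165.1, 86.3, -159.6]
contact_force: [-0.3, 0.2, -3.3]
gripper_width: 0.248
```

```bash
python3 fit.py
```

```text
t 17.0833 tcp [ 0.5758 -0.2076  0.0286] toolx [-0.0601 -0.0226 -0.9979] yaw 5.523233603713286 cand [([356.2, 279.3, 416.4, 328.9], 0.64)]
cost 110.29223104387464 area 826 d_mm+pitch [-4.2667  5.0024 -0.0865  2.563 ] base [ 0.6356 -0.1961  0.0056]
```

Still carrying the weight (-3.3 N). I'll lower it in 2 mm steps until the force changes.

Call:
step_arm([
  [0, 0, -0.002],
  [0, 0, -0.002],
], roll=[0, 0])

```text
t: 17.3
tcp_pos: [0.5768, -0.2079, 0.0258]
eef_rot: [-163.1, 86.4, -157.6]
contact_force: [0.1, -0.1, -3.7]
gripper_width: 0.251
```

Call:
step_arm([
  [0, 0, -0.001],
  [0, 0, -0.001],
], roll=[0, 0])

```text
t: 17.47
tcp_pos: [0.5768, -0.208, 0.0242]
eef_rot: [-163.1, 86.4, -157.5]
contact_force: [-5.1, 0.0, 4.0]
gripper_width: 0.25
```

Call:
step_arm([
  [0, 0, 0],
  [0, 0, 0],
  [0, 0, 0],
  [0, 0, 0],
  [0, 0, 0],
  [0, 0, 0],
], roll=[0, 0, 0, 0, 0, 0], fingers=0.1)

```text
t: 17.97
tcp_pos: [0.5809, -0.2098, 0.0284]
eef_rot: [-154.8, 86.8, -149.3]
contact_force: [-0.2, 0.1, -0.0]
gripper_width: 0.904
```

Call:
step_arm([
  [0, 0, 0.01],
  [0, 0, 0.015],
  [0, 0, 0.025],
  [0, 0, 0.03],
  [-0.02, 0, 0.03],
  [-0.03, 0, 0.02],
  [-0.03, 0.02, 0],
  [-0.02, 0.03, 0],
  [0, 0.03, 0],
  [0, 0.03, 0],
  [0, 0.02, 0],
  [0, 0, 0],
], roll=[0, 0, 0, 0, 0, 0, 0, 0, 0, 0, 0, 0])

```text
t: 18.97
tcp_pos: [0.4765, -0.0775, 0.1739]
eef_rot: [-142.2, 87.1, -137.0]
contact_force: [0.4, -0.1, -0.3]
gripper_width: 0.904
```

```bash
python3 - <<'E'
from h import *
w=manip.snapshot('side');s=manip.snapshot('top')
f=lambda p:cv2.resize(p[:,:,::-1],None,fx=2.5,fy=2.5,interpolation=cv2.INTER_CUBIC)
cv2.imwrite('pics/end.png',np.hstack([f(w['pixels'][160:340,270:430]),f(s['pixels'][150:330,255:415])]))
print(manip.get_obs()['t'])
E
```

```text
19.0667
```

View pics/end.png

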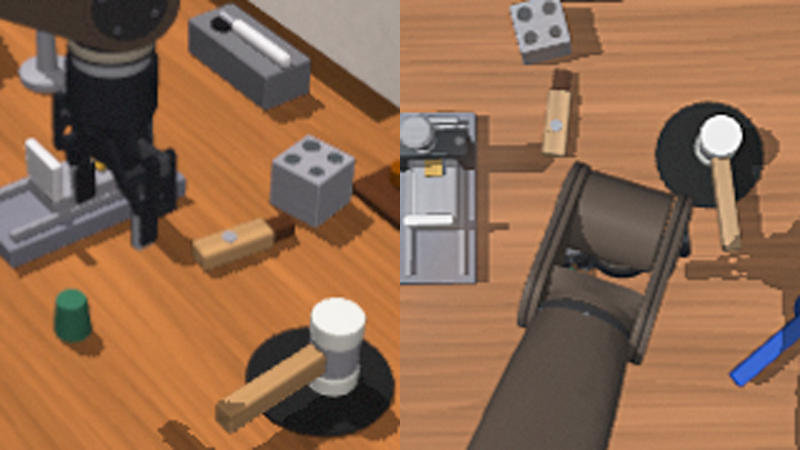

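```bash
python3 -c "
from station import manip
print(manip.job_done())"
```

```text
the job is handed in; nothing more can be done
None
```

The job is handed in at about 19 s of the 58 s allowed. The carriage is in, the punch was struck down with the held mallet, and the mallet stands upright on its mat. There was no verdict from the simulator, and I could not read the joints directly.

- **Carriage:** I pushed it in with closed fingers until the tool stopped advancing. The camera then put the plate at x ≈ 0.528 m, against about 0.530 m expected when fully in.
- **Strike:** I struck the punch at about 0.2 m/s until the wrist force rose to about 20 N, well above the 6 N spring. From the tool positions that is the punch's stop. A picture afterwards showed the punch sprung back up and the carriage still in.
- **Second strike:** By my measurement the head was about 15 mm off the punch's axis at the first blow, inside the 30 mm limit. I struck again, better centred, as insurance. That blow pitched the mallet about 13–15° nose-up in the fingers.
- **Levelling:** I pressed the butt of the handle on the punch, which pushed the punch down again but slowly. This brought the mallet back to within 2–3° of level.
- **Final check:** The last pictures show the mallet upright on the mat with its head about 10 mm from the mat's centre. The carriage is in, the punch is up and the hand is clear. The bystanders in view (loupe, ring clamp, doming block) look undisturbed. I did not check the others again.

The silhouette fit I used to measure tilt disagreed with the arm's own position by 5–8 mm in y throughout. I placed the mallet by the arm's position, and the final picture agreed with that.

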